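# Set out the weighing-in station

### The arm

A 7-joint arm with a two-finger parallel gripper is mounted at the origin on the work surface. World frame = base frame: x ahead of the robot, y to its left, z up, the work surface at z = 0. Lengths are in m, angles in rad, forces in N, time in s.
With the tool pointing down it reaches from about 0.35 to 0.9 m from the base axis. Payload 19.9 kg.
Tool frame: the origin (TCP) lies at the centre of the arm's flange, where the gripper is bolted on; the fingertips stand 199 mm ahead of it and the grasp point (between the pads) lies 180 mm ahead of it (env.tip_reach is the distance from the TCP to the fingertips, in m); z points along the fingers, y is the line along which they close (so a half turn about z gives the same grasp; the last joint's range is limited). The gripper opens to 94 mm and grips with 3 to 60 N. Pads are 16 mm wide; open, the fingers measure 119 mm over their backs; the gripper's body (75 mm by 177 mm) begins 78 mm behind the grasp point.
Start: joints at [-1.216, 0.417, -0.01, 1.614, 0.005, 1.111, -0.053], TCP at [0.241, 0.577, 0.405] pointing down, gripper open.
Joint ranges: [-2.81, 2.81], [-0.39, 2.02], [-1.27, 1.25], [0.06, 2.57], [-1.19, 4.33], [0.19, 2], [-2.82, 2.82]. Speed limits (rad/s): [1.89, 1.89, 2.39, 2.39, 3.01, 3.01, 3.01].

### API

Orientations are given as a rotation vector (axis times angle).
In Python, from workcell import state, cams, workorder, env gives the robot as it stands. The module is installed in compiled form; this text tells all that it offers.
- The arm moves only by the tool drive_tool, never from a script. Its argument "increments" is a list of rows, each a list of 7 numbers: the shift along the tool's x, y, z in m, then the turn, a rotation vector about the tool's x, y, z in degrees, then the finger opening in m, from 0 to 0.094. A call has 1 to 12 rows; each row shifts and turns the commanded pose from where the row before left it, along the tool's axes as they then stand; what a row does not reach is not made up. A row lasts 1/10 s, in which the tool goes at most 50 mm and 8.59 degrees, less where a joint would pass 70% of its speed; a pose out of reach is approached as far as the arm can. A call with a gripper value outside its range is refused whole. The fingers move at their own pace and stop on an object; "newtons" is the grip in N (left out, the last holds). Time passes only in rows, so rows that do not move let the fingers close. It gives the time, the measured TCP pose, the force, the opening and the grip force at its end, in the units of the state.
- state(): the state, without advancing time (a new reading comes with each control period).
- cams.read_camera(name): name is "scene" or "top" or "wrist"; returns the picture (400x640x3 uint8, red, green, blue); there is no depth.
- cams.camera_params(name): a dict with "fx", "fy", "cx", "cy" (pixels), "k1" (the pictures are not rectified: a ray, as slopes to the right and down, at radius r is drawn at 1 + k1 r^2 times it, then the intrinsics apply), "view" (4x4, takes a point from world to camera coordinates). Camera axes: x right, y down, z forward; pixel columns grow to the right and rows downward; lengths in m; the calibration is good to about 2 mm. A picture is of the moment at which its call begins: read the wrist's pose just before it. camera_params takes no time and is no camera call; for the wrist camera it gives the pose at the moment of the call.
- workorder.close_job(): hands the job in; it is judged then, once.
The state is a dict: "time": time; "qpos": joint angles; "qvel": joint speeds; "tau": joint torques, N m; "tcp_pos": TCP position; "ee_rot": TCP orientation; "force": force on the tool from outside, world axes, zero at the start; "wrist_torque": the same for the moment, N m; "gripper_width": finger opening in m; "finger_force": force on a finger pad.
Only numpy, scipy, OpenCV 4.12 (cv2) and the standard library are available. Lean on these libraries where they do the work, as an engineer would, in place of code of your own. Each camera call takes 0.05 s, during which the arm holds its last target. There are 200 camera calls.

### The job

Set out the weighing-in station: stand each of the three yellow-capped bottles upright and wholly on the coaster of the same colour as its neck collar, leaving the white-capped bottles standing where they are. Last of all, when the three bottles are in place, lay the spatula across the two supports of the white rest, between their lips, lined up with the rest and its middle over the middle of the gap.

Things in the scene. Friction and masses are not known exactly. Their poses are not given: they have to be found in the camera images.
- bottle_red_mid (a point): closed amber glass bottle, 44 mm diameter, 85 mm tall overall, about 0.12 kg, straight-sided up to 56 mm from its foot, with a yellow screw cap (25 mm wide) and a red collar disc (39 mm wide) round its neck, both plain to see from above; belongs on the red coaster. Stands upright and loose on the table at the start. This point is on its axis, half-way up, 42.5 mm above its foot; z axis up.
- bottle_blue_mid (a point): closed amber glass bottle, 44 mm diameter, 85 mm tall overall, about 0.12 kg, straight-sided up to 56 mm from its foot, with a yellow screw cap (25 mm wide) and a blue collar disc (39 mm wide) round its neck, both plain to see from above; belongs on the blue coaster. Stands upright and loose on the table at the start. This point is on its axis, half-way up, 42.5 mm above its foot; z axis up.
- bottle_green_mid (a point): closed amber glass bottle, 44 mm diameter, 85 mm tall overall, about 0.12 kg, straight-sided up to 56 mm from its foot, with a yellow screw cap (25 mm wide) and a green collar disc (39 mm wide) round its neck, both plain to see from above; belongs on the green coaster. Stands upright and loose on the table at the start. This point is on its axis, half-way up, 42.5 mm above its foot; z axis up.
- bottle_white1_mid (a point): closed amber glass bottle, 44 mm diameter, 85 mm tall overall, about 0.12 kg, straight-sided up to 56 mm from its foot, with a white screw cap (25 mm wide) and a red collar disc (39 mm wide) round its neck, both plain to see from above; not wanted, stays where it is. Stands upright and loose on the table at the start. This point is on its axis, half-way up, 42.5 mm above its foot; z axis up.
- bottle_white2_mid (a point): closed amber glass bottle, 44 mm diameter, 85 mm tall overall, about 0.12 kg, straight-sided up to 56 mm from its foot, with a white screw cap (25 mm wide) and a blue collar disc (39 mm wide) round its neck, both plain to see from above; not wanted, stays where it is. Stands upright and loose on the table at the start. This point is on its axis, half-way up, 42.5 mm above its foot; z axis up.
- coaster_red_top (a point): red round flat coaster fixed to the table, 74 mm diameter, 6 mm thick, no rim; empty at the start. This point is the centre of its top face, 6 mm above the table.
- coaster_blue_top (a point): blue round flat coaster fixed to the table, 74 mm diameter, 6 mm thick, no rim; empty at the start. This point is the centre of its top face, 6 mm above the table.
- coaster_green_top (a point): green round flat coaster fixed to the table, 74 mm diameter, 6 mm thick, no rim; empty at the start. This point is the centre of its top face, 6 mm above the table.
- spatula_mid (a point): double-ended weighing spatula lying loose and level on the table, symmetrical end to end, 184 mm long, 0.06 kg: black square handle 126 mm long, 12 mm wide and 12 mm high, with a grey steel blade (20 mm wide, 4 mm thick, at mid height of the handle) at each end. This point is its centre and centre of mass, 6 mm above its underside; x axis along its length, z up.
- rest_mid (a point): white spatula rest fixed to the table: drip tray 130 x 60 x 12 mm high with two upright supports, 45 mm high, 10 mm thick, 90 mm apart (80 mm clear gap), each with a flat top 38 mm wide between two orange lips 9 mm high. This point: half-way between the supports, level with their flat tops; x from support to support (the way the spatula must lie), z up. The laid spatula's centre is 6 mm above it.
Things that resemble listed ones, but are neither listed nor needed, are in the scene too. Leave any purple look-alike of the part that bears bottle_blue_mid alone.

How it is judged:
By the outcome, as a careful person would: the job done as asked, in the order asked, and still so for the second after the job is handed in, with the robot touching nothing.
It also fails if it takes over 118 s, if anything falls off the work surface, if the arm or the gripper's body presses on something with over 40 N, if the wrist force passes 120 N, or if a joint passes its speed limit or range.

## Working session

There is one attempt and no reset: what is moved stays moved. The work goes in short steps, Python scripts to look and compute and a tool call to move; the robot and the scene stay as the last step left them, time stands still between calls to the robot, and variables do not carry over. Pictures are saved under pics/ and viewed, at most 14 in all, crops included, and the job is handed in when it is done.

Besides the shell and the picture viewer there is one more tool, called after ">>>" as name(argument=value, ...), one argument or row to a line, values as JSON. drive_tool: Moves the arm, as the interface text tells. Its arguments: {"type":"object","properties":{"increments":{"type":"array"},"newtons":{"type":"number"}},"required":["increments"]}

```bash
mkdir -p pics; cat > h.py <<'E'
import numpy as np, cv2
from workcell import state, cams, workorder, env
from scipy.spatial.transform import Rotation as R
def shot(n,f):
    p=cams.camera_params(n); im=cams.read_camera(n); cv2.imwrite('pics/'+f,im[:,:,::-1]); return im,p
def ray(p,u,v):
    d=np.array([(u-p['cx'])/p['fx'],(v-p['cy'])/p['fy']]); s=d.copy()
    for _ in range(20): s=d/(1+p['k1']*(s@s))
    V=np.array(p['view']); Rm=V[:3,:3]; o=-Rm.T@V[:3,3]; return o,Rm.T@np.array([s[0],s[1],1])
def pt(p,u,v,z):
    o,d=ray(p,u,v); return o+d*(z-o[2])/d[2]
def proj(p,X):
    V=np.array(p['view']); c=V[:3,:3]@np.array(X)+V[:3,3]; s=c[:2]/c[2]; s=s*(1+p['k1']*(s@s)); return np.array([p['fx']*s[0]+p['cx'],p['fy']*s[1]+p['cy']])
E
python3 - <<'E'
from h import *
for n in('top','scene'):
    im,p=shot(n,n+'0.png'); print(n,p)
s=state(); print(s['tcp_pos'],R.from_rotvec(s['ee_rot']).as_matrix(),s['time'],s['gripper_width'])
E
```

```text
top {'fx': 392.8919699610302, 'fy': 392.8919699610302, 'cx': 319.3091569116794, 'cy': 205.58395223691605, 'k1': -0.002505478263570998, 'view': array([[-0.0263323 , -0.99880586, -0.04115161,  0.03517051],
       [-0.99741526,  0.02900412, -0.06573863,  0.51419021],
       [ 0.06685369,  0.0393142 , -0.99698795,  0.86804828],
       [ 0.        ,  0.        ,  0.        ,  1.        ]])}
scene {'fx': 367.58910548819523, 'fy': 367.58910548819523, 'cx': 323.4661356236436, 'cy': 201.98837998349904, 'k1': -0.07348934808888326, 'view': array([[-0.1648765 ,  0.98623798,  0.01226312,  0.09405917],
       [ 0.67562932,  0.12199049, -0.72707864, -0.31787712],
       [-0.71856855, -0.11159285, -0.68644466,  1.28473604],
       [ 0.        ,  0.        ,  0.        ,  1.        ]])}
[0.24089632 0.57658212 0.40412977] [[-9.22704385e-01  3.85508106e-01 -3.44663008e-04]
 [ 3.85508255e-01  9.22703862e-01 -9.83982577e-04]
 [-6.13113713e-05 -1.04079547e-03 -9.99999456e-01]] 0.1 0.09376607661075717
```

View pics/top0.png

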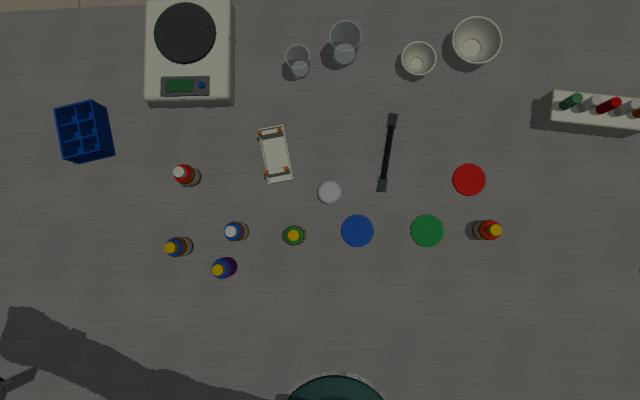

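View pics/scene0.png

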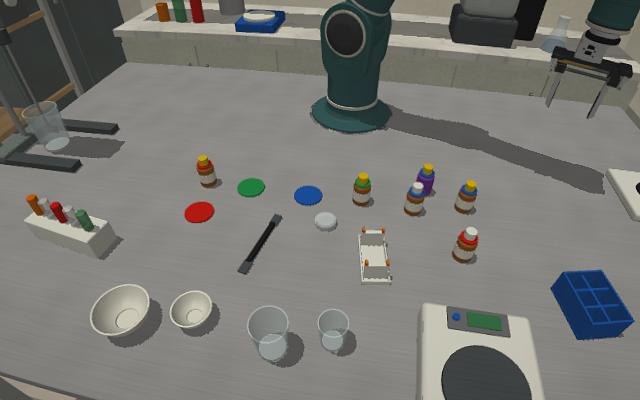

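```bash
python3 - <<'E'
from h import *
im=cv2.imread('pics/top0.png'); sc=cv2.imread('pics/scene0.png'); p=cams.camera_params('top'); q=cams.camera_params('scene')
a=cv2.resize(im[210:290,150:310],None,fx=5,fy=5,interpolation=2)[:300]
a=cv2.resize(im[215:285,150:310],None,fx=5,fy=5,interpolation=2)
b=cv2.resize(sc[155:215,340:500],None,fx=4,fy=4,interpolation=2)
a=cv2.resize(a,(640,280))
cv2.imwrite('pics/c1.png',np.vstack([a,b]))
def show(n,u,v,z): 
    X=pt(p,u,v,z); print(n,X.round(3),'scene',proj(q,X).round(0), 'r',np.hypot(X[0],X[1]).round(3))
for n,u,v in(('red',496,230),('b170',170,248),('p218',218,270),('green',293.5,235.5),('w1',180,173),('w2',230.5,231.5)): show(n,u,v,.085)
for n,u,v in(('cr',469,180),('cb',357.5,231),('cg',427.5,231)): show(n,u,v,.006)
show('spA',392.5,113,.006);show('spB',381.5,192,.006)
show('restA',271,133,.045);show('restB',277,173,.045)
show('puck',330,192,.01)
E
```

```text
red [ 0.45  -0.341  0.085] scene [202. 157.] r 0.564
b170 [0.43  0.334 0.085] scene [470. 182.] r 0.545
p218 [0.382 0.233 0.085] scene [427. 165.] r 0.448
green [0.45  0.074 0.085] scene [362. 175.] r 0.456
w1 [0.588 0.313 0.085] scene [468. 228.] r 0.666
w2 [0.462 0.206 0.085] scene [417. 184.] r 0.505
cr [ 0.564 -0.318  0.006] scene [198. 210.] r 0.648
cb [ 0.456 -0.064  0.006] scene [307. 193.] r 0.46
cg [ 0.451 -0.221  0.006] scene [250. 185.] r 0.502
spA [ 0.724 -0.153  0.006] scene [241. 272.] r 0.74
spB [ 0.543 -0.121  0.006] scene [277. 214.] r 0.556
restA [0.678 0.123 0.045] scene [374. 262.] r 0.689
restB [0.588 0.111 0.045] scene [372. 229.] r 0.598
puck [ 0.546 -0.004  0.01 ] scene [324. 220.] r 0.546
```

View pics/c1.png

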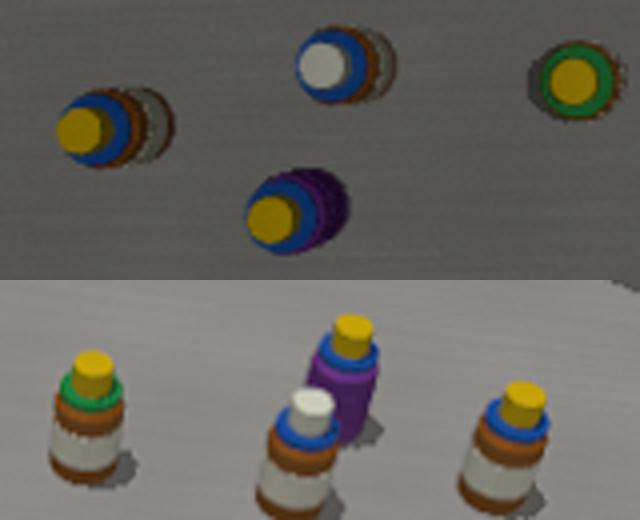

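Yellow cap with a blue collar shows on two bottles. The one at (170,248) is amber glass and fits the description. The one at (218,270) has a purple body and is the look-alike, so I'll leave it. White caps are at (180,173) and (230,231). Green is at (293,235) and red at (496,230). The scene camera agrees with all of these positions.

>>> drive_tool(
  increments=[
    [0, 0, 0, 0, 0, 8.4, 0.094],
    [0, 0, 0, 0, 0, 8.4, 0.094],
    [0, 0, 0, 0, 0, 8.4, 0.094],
    [0, 0, 0, 0, 0, 8.4, 0.094],
    [0, 0, 0, 0, 0, 8.4, 0.094],
    [0, 0, 0, 0, 0, 8.4, 0.094],
    [0, 0, 0, 0, 0, 8.4, 0.094],
    [0, 0, 0, 0, 0, 8.5, 0.094],
  ],
  newtons=15,
)

```text
time: 0.9
tcp_pos: [0.2409, 0.5766, 0.4043]
ee_rot: [2.227, 2.215, -0.001]
force: [0.5, 0.5, 0.2]
gripper_width: 0.0941
finger_force: 0.0
```

>>> drive_tool(
  increments=[
    [-0.027, 0.021, 0.009, 0, 0, 0, 0.094],
    [-0.027, 0.021, 0.009, 0, 0, 0, 0.094],
    [-0.027, 0.021, 0.009, 0, 0, 0, 0.094],
    [-0.027, 0.021, 0.009, 0, 0, 0, 0.094],
    [-0.027, 0.021, 0.009, 0, 0, 0, 0.094],
    [-0.027, 0.021, 0.009, 0, 0, 0, 0.094],
    [-0.027, 0.021, 0.009, 0, 0, 0, 0.094],
    [-0.027, 0.021, 0.009, 0, 0, 0, 0.094],
    [-0.027, 0.021, 0.009, 0, 0, 0, 0.094],
    [0, 0, 0, 0, 0, 0, 0.094],
    [0, 0, 0, 0, 0, 0, 0.094],
  ],
)

```text
time: 2.0
tcp_pos: [0.4302, 0.3334, 0.3234]
ee_rot: [2.223, 2.22, -0.001]
force: [-0.9, 0.3, 0.3]
gripper_width: 0.0944
finger_force: 0.0
```

```bash
python3 - <<'E'
from h import *
s=state(); p=cams.camera_params('wrist'); im,_=shot('wrist','w1.png')
print(s['tcp_pos'],R.from_rotvec(s['ee_rot']).as_matrix().round(4),s['time'],s['qpos'].round(2) if hasattr(s['qpos'],'round') else s['qpos'])
print(proj(p,[.43,.334,.085]))
E
```

```text
[0.4302365  0.33336098 0.32338632] [[ 1.e-03  1.e+00 -5.e-04]
 [ 1.e+00 -1.e-03 -6.e-04]
 [-6.e-04 -5.e-04 -1.e+00]] 2.0 [-0.97  0.38  0.31  1.9  -0.15  0.88 -0.59]
[318.04758874 225.39276721]
```

View pics/w1.png

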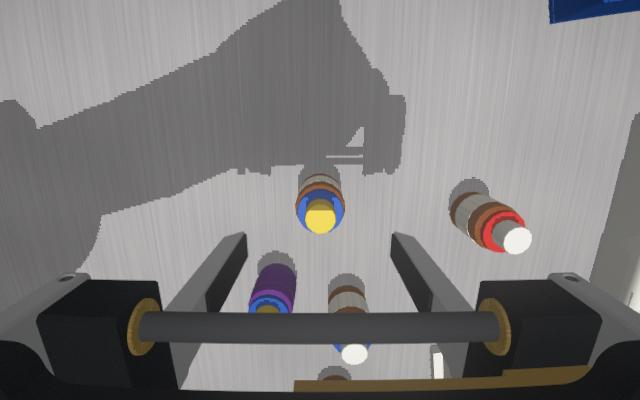

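The wrist view shows the blue/yellow amber bottle's cap at (320,219), between the fingers. The purple bottle is at (270,290) and the white caps at (354,353) and (516,240).

```bash
python3 - <<'E'
from h import *
p=cams.camera_params('wrist'); print(pt(p,320.5,219,.085),p['fx'])
print(pt(p,354.5,353,.085),pt(p,516.5,240,.085))
E
```

```text
[0.43145702 0.34012932 0.085     ] 297.2529638705253
[0.46247703 0.21180744 0.085     ] [0.59097773 0.32174049 0.085     ]
```

>>> drive_tool(
  increments=[
    [0.004, 0.001, 0.025, 0, 0, 0, 0.094],
    [0, 0, 0.026, 0, 0, 0, 0.094],
    [0, 0, 0.026, 0, 0, 0, 0.094],
    [0, 0, 0.026, 0, 0, 0, 0.094],
    [0, 0, 0, 0, 0, 0, 0.094],
    [0, 0, 0, 0, 0, 0, 0.03],
    [0, 0, 0, 0, 0, 0, 0.03],
    [0, 0, 0, 0, 0, 0, 0.03],
    [0, 0, 0, 0, 0, 0, 0.03],
    [0, 0, 0, 0, 0, 0, 0.03],
    [0, 0, 0, 0, 0, 0, 0.03],
  ],
  newtons=15,
)

```text
time: 3.15
tcp_pos: [0.4311, 0.3377, 0.2209]
ee_rot: [2.221, 2.222, 0.0]
force: [-0.7, 0.2, 0.2]
gripper_width: 0.0499
finger_force: 0.0
```

>>> drive_tool(
  increments=[
    [0, 0, 0, 0, 0, 0, 0.03],
    [0, 0, 0, 0, 0, 0, 0.03],
    [0, 0, 0, 0, 0, 0, 0.03],
    [0, 0, -0.02, 0, 0, 0, 0.03],
    [0, 0, -0.03, 0, 0, 0, 0.03],
    [0, 0, -0.04, 0, 0, 0, 0.03],
    [0, 0, -0.04, 0, 0, 0, 0.03],
    [0, 0, 0, 0, 0, 0, 0.03],
  ],
)

```text
time: 3.95
tcp_pos: [0.432, 0.3382, 0.3553]
ee_rot: [-2.221, -2.222, -0.011]
force: [0.7, -0.9, -1.1]
gripper_width: 0.0441
finger_force: 15.0
```

>>> drive_tool(
  increments=[
    [-0.02, 0.002, 0, 0, 0, 0, 0.03],
    [-0.035, 0.002, 0, 0, 0, 0, 0.03],
    [-0.038, 0.002, 0, 0, 0, 0, 0.03],
    [-0.038, 0.002, 0, 0, 0, 0, 0.03],
    [-0.038, 0.002, 0, 0, 0, 0, 0.03],
    [-0.038, 0.002, 0, 0, 0, 0, 0.03],
    [-0.038, 0.002, 0, 0, 0, 0, 0.03],
    [-0.038, 0.002, 0, 0, 0, 0, 0.03],
    [-0.038, 0.002, 0, 0, 0, 0, 0.03],
    [-0.038, 0.002, 0, 0, 0, 0, 0.03],
    [-0.035, 0.002, 0, 0, 0, 0, 0.03],
    [-0.008, 0.002, 0, 0, 0, 0, 0.03],
  ],
)

```text
time: 5.15
tcp_pos: [0.4541, -0.0681, 0.3498]
ee_rot: [-2.226, -2.216, 0.003]
force: [0.9, 0.2, -1.4]
gripper_width: 0.044
finger_force: 15.0
```

>>> drive_tool(
  increments=[
    [0, 0, 0.03, 0, 0, 0, 0.03],
    [0, 0, 0.04, 0, 0, 0, 0.03],
    [0, 0, 0.03, 0, 0, 0, 0.03],
    [0, 0, 0.01, 0, 0, 0, 0.03],
    [0, 0, 0, 0, 0, 0, 0.03],
    [0, 0, 0, 0, 0, 0, 0.03],
  ],
)

```text
time: 5.75
tcp_pos: [0.4554, -0.0644, 0.2415]
ee_rot: [2.221, 2.221, 0.0]
force: [0.4, -1.5, -0.6]
gripper_width: 0.0439
finger_force: 15.0
```

```bash
python3 - <<'E'
from h import *
shot('top','t2.png'); im,p=shot('wrist','w2.png'); s=state();print(s['tcp_pos'],s['force'])
q=cams.camera_params('scene'); im2,_=shot('scene','s2.png')
cv2.imwrite('pics/c2.png',np.vstack([im,cv2.resize(im2[110:210,230:390],(640,400))])[::1])
cv2.imwrite('pics/c2.png',cv2.resize(cv2.imread('pics/c2.png')[:,:,::-1],(480,600)))
print(p['view'].round(3).tolist())
E
```

```text
[ 0.45560103 -0.06424384  0.24190539] [-0.3074762   0.21486915 -1.64793385]
[[1.0, -0.001, 0.001, -0.456], [-0.001, -0.963, 0.27, -0.044], [0.001, -0.27, -0.963, 0.218], [0.0, 0.0, 0.0, 1.0]]
```

View pics/c2.png

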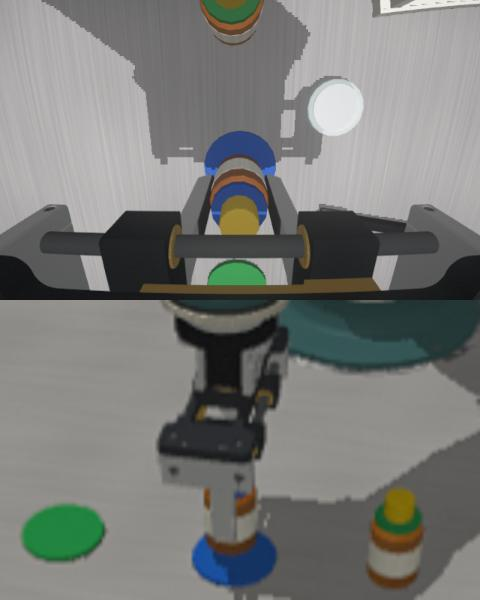

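The bottle is held over the blue coaster. In the wrist picture the coaster spans u≈272–368 with its far edge at v≈175. The scene view also shows the bottle above the coaster.

```bash
python3 - <<'E'
from h import *
p=cams.camera_params('wrist'); print(pt(p,320,175,.006),pt(p,272,215,.006),pt(p,368,215,.006))
im=cv2.cvtColor(cv2.imread('pics/t2.png'),cv2.COLOR_BGR2HSV)
im0=cv2.imread('pics/scene0.png').astype(int); q=cams.camera_params('scene'); t=cams.camera_params('top'); tp=cv2.imread('pics/top0.png').astype(int)
# coaster centroids from both fixed cameras
for n,c,(u,v),(us,vs) in(('b',0,(357,231),(308,195)),('g',1,(427,231),(251,187)),('r',2,(469,180),(199,212))):
  for I,P,a,b in((tp,t,u,v),(im0,q,us,vs)):
    w=I[b-20:b+21,a-22:a+23]; o=[k for k in range(3) if k!=c]; m=(w[:,:,c]-np.maximum(w[:,:,o[0]],w[:,:,o[1]]))>30
    k,l,st,ce=cv2.connectedComponentsWithStats(m.astype(np.uint8)); i=l[20,22]; print(n,pt(P,ce[i][0]+a-22,ce[i][1]+b-20,.006).round(4),st[i,4])
E
```

```text
[ 0.45740987 -0.02309569  0.006     ] [ 0.42073798 -0.05399706  0.006     ] [ 0.49416889 -0.05406771  0.006     ]
b [ 0.457  -0.0625  0.006 ] 808
b [ 0.4605 -0.0603  0.006 ] 437
g [ 0.4527 -0.2192  0.006 ] 826
g [ 0.4567 -0.2168  0.006 ] 406
r [ 0.5658 -0.3184  0.006 ] 862
r [ 0.5693 -0.3154  0.006 ] 524
```

>>> drive_tool(
  increments=[
    [0.003, 0.002, 0.005, 0, 0, 0, 0.03],
    [0, 0, 0.006, 0, 0, 0, 0.03],
    [0, 0, 0.0035, 0, 0, 0, 0.03],
    [0, 0, 0, 0, 0, 0, 0.03],
    [0, 0, 0, 0, 0, 0, 0.03],
  ],
)

```text
time: 6.4
tcp_pos: [0.4571, -0.0613, 0.2259]
ee_rot: [-2.221, -2.222, 0.001]
force: [-0.3, 0.1, -0.6]
gripper_width: 0.0439
finger_force: 15.0
```

>>> drive_tool(
  increments=[
    [0, 0, 0, 0, 0, 0, 0.08],
    [0, 0, 0, 0, 0, 0, 0.094],
    [0, 0, 0, 0, 0, 0, 0.094],
    [0, 0, 0, 0, 0, 0, 0.094],
    [0, 0, 0, 0, 0, 0, 0.094],
    [0, 0, -0.02, 0, 0, 0, 0.094],
    [0, 0, -0.03, 0, 0, 0, 0.094],
    [0, 0, -0.04, 0, 0, 0, 0.094],
    [0, 0, -0.01, 0, 0, 0, 0.094],
  ],
)

```text
time: 7.3
tcp_pos: [0.4578, -0.0616, 0.3293]
ee_rot: [2.219, 2.22, 0.005]
force: [0.2, -0.8, -0.6]
gripper_width: 0.0939
finger_force: 0.0
```

>>> drive_tool(
  increments=[
    [0.025, -0.002, 0, 0, 0, 0, 0.094],
    [0.035, -0.002, 0, 0, 0, 0, 0.094],
    [0.035, -0.002, 0, 0, 0, 0, 0.094],
    [0.03, 0, 0, 0, 0, 0, 0.094],
    [0.014, 0, 0, 0, 0, 0, 0.094],
    [0, 0, 0, 0, 0, 0, 0.094],
    [0, 0, 0, 0, 0, 0, 0.094],
  ],
)

```text
time: 8.0
tcp_pos: [0.4511, 0.0773, 0.3259]
ee_rot: [2.221, 2.222, -0.001]
force: [-0.6, -0.9, -0.3]
gripper_width: 0.0938
finger_force: 0.0
```

```bash
python3 - <<'E'
from h import *
s=state(); im,p=shot('wrist','w3.png'); t,_=shot('top','t3.png'); print(s['tcp_pos'])
h=cv2.cvtColor(im,cv2.COLOR_RGB2HSV); m=cv2.inRange(h,(22,120,90),(34,255,255))
k,l,st,ce=cv2.connectedComponentsWithStats(m)
for i in range(1,k):
    if st[i,4]>60: print(ce[i],st[i],pt(p,*ce[i],.085))
P=cams.camera_params('top'); print(proj(P,[.457,-.061,.085]))
cv2.imwrite('pics/c3.png',np.vstack([cv2.resize(im,(480,300)),cv2.resize(t[160:290,220:428],(480,300))])[:,:,::-1])
E
```

```text
[0.4510587  0.07734698 0.32588298]
[221.45514512   9.81266491] [200   0  40  25 758] [0.38623787 0.23003166 0.085     ]
[318.17010936 222.00121507] [303 205  31  34 823] [0.45094466 0.07999277 0.085     ]
[324.86046512 361.94528044] [312 345  27  34 731] [ 0.45702958 -0.05744562  0.085     ]
[358.31622568 230.28325658]
```

View pics/c3.png

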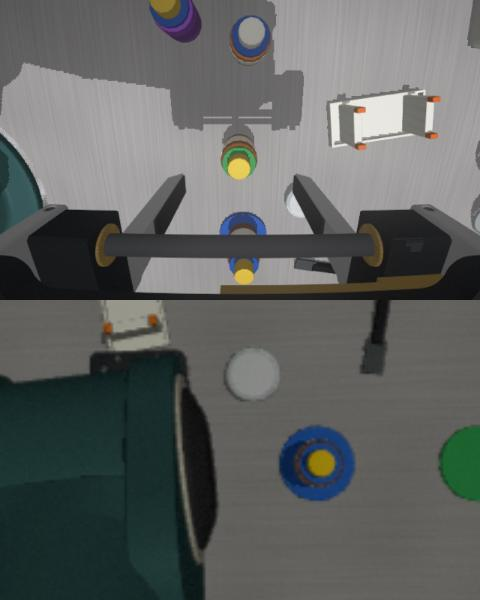

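The blue bottle stands centred on the blue coaster (lower panel, (320,463)). The green bottle's cap is centred between the fingers (top panel, (238,168)).

>>> drive_tool(
  increments=[
    [0.001, 0, 0.025, 0, 0, 0, 0.094],
    [0, 0, 0.03, 0, 0, 0, 0.094],
    [0, 0, 0.03, 0, 0, 0, 0.094],
    [0, 0, 0.02, 0, 0, 0, 0.094],
    [0, 0, 0, 0, 0, 0, 0.06],
    [0, 0, 0, 0, 0, 0, 0.03],
    [0, 0, 0, 0, 0, 0, 0.03],
    [0, 0, 0, 0, 0, 0, 0.03],
    [0, 0, 0, 0, 0, 0, 0.03],
    [0, 0, 0, 0, 0, 0, 0.03],
    [0, 0, 0, 0, 0, 0, 0.03],
    [0, 0, 0, 0, 0, 0, 0.03],
  ],
)

```text
time: 9.3
tcp_pos: [0.4512, 0.0788, 0.2214]
ee_rot: [2.221, 2.222, 0.0]
force: [-1.5, 0.6, 6.9]
gripper_width: 0.0437
finger_force: 15.0
```

>>> drive_tool(
  increments=[
    [0, 0, 0, 0, 0, 0, 0.03],
    [0, 0, 0, 0, 0, 0, 0.03],
    [0, 0, -0.02, 0, 0, 0, 0.03],
    [0, 0, -0.03, 0, 0, 0, 0.03],
    [0, 0, -0.04, 0, 0, 0, 0.03],
    [0, 0, -0.04, 0, 0, 0, 0.03],
    [0, 0, -0.01, 0, 0, 0, 0.03],
    [0, 0, 0, 0, 0, 0, 0.03],
  ],
)

```text
time: 10.1
tcp_pos: [0.4513, 0.0789, 0.3622]
ee_rot: [2.22, 2.222, 0.004]
force: [0.2, 0.4, -0.4]
gripper_width: 0.0436
finger_force: 15.0
```

>>> drive_tool(
  increments=[
    [-0.02, 0.001, 0, 0, 0, 0, 0.03],
    [-0.035, 0.001, 0, 0, 0, 0, 0.03],
    [-0.038, 0.001, 0, 0, 0, 0, 0.03],
    [-0.038, 0, 0, 0, 0, 0, 0.03],
    [-0.038, 0, 0, 0, 0, 0, 0.03],
    [-0.038, 0, 0, 0, 0, 0, 0.03],
    [-0.038, 0, 0, 0, 0, 0, 0.03],
    [-0.035, 0, 0, 0, 0, 0, 0.03],
    [-0.016, 0, 0, 0, 0, 0, 0.03],
    [0, 0, 0, 0, 0, 0, 0.03],
    [0, 0, 0, 0, 0, 0, 0.03],
  ],
)

```text
time: 11.2
tcp_pos: [0.4541, -0.2168, 0.3598]
ee_rot: [-2.22, -2.22, 0.002]
force: [-0.9, -0.0, -1.1]
gripper_width: 0.0439
finger_force: 15.0
```

>>> drive_tool(
  increments=[
    [0, 0, 0.03, 0, 0, 0, 0.03],
    [0, 0, 0.04, 0, 0, 0, 0.03],
    [0, 0, 0.035, 0, 0, 0, 0.03],
    [0, 0, 0.015, 0, 0, 0, 0.03],
    [0, 0, 0, 0, 0, 0, 0.03],
    [0, 0, 0, 0, 0, 0, 0.03],
  ],
)

```text
time: 11.8
tcp_pos: [0.4546, -0.2172, 0.2421]
ee_rot: [2.22, 2.222, 0.0]
force: [0.5, -0.1, -0.8]
gripper_width: 0.0439
finger_force: 15.0
```

>>> drive_tool(
  increments=[
    [0, 0, 0.006, 0, 0, 0, 0.03],
    [0, 0, 0.005, 0, 0, 0, 0.03],
    [0, 0, 0.004, 0, 0, 0, 0.03],
    [0, 0, 0, 0, 0, 0, 0.03],
    [0, 0, 0, 0, 0, 0, 0.03],
  ],
)

```text
time: 12.3
tcp_pos: [0.4543, -0.2173, 0.2262]
ee_rot: [2.221, 2.222, 0.0]
force: [-0.6, -0.1, -0.2]
gripper_width: 0.0435
finger_force: 15.0
```

>>> drive_tool(
  increments=[
    [0, 0, 0, 0, 0, 0, 0.08],
    [0, 0, 0, 0, 0, 0, 0.094],
    [0, 0, 0, 0, 0, 0, 0.094],
    [0, 0, 0, 0, 0, 0, 0.094],
    [0, 0, 0, 0, 0, 0, 0.094],
    [0, 0, -0.02, 0, 0, 0, 0.094],
    [0, 0, -0.03, 0, 0, 0, 0.094],
    [0, 0, -0.04, 0, 0, 0, 0.094],
    [0, 0, -0.01, 0, 0, 0, 0.094],
  ],
)

```text
time: 13.2
tcp_pos: [0.4547, -0.2178, 0.3294]
ee_rot: [2.219, 2.219, 0.003]
force: [0.3, -0.3, -0.4]
gripper_width: 0.0941
finger_force: 0.0
```

>>> drive_tool(
  increments=[
    [-0.02, -0.001, 0, 0, 0, 0, 0.094],
    [-0.035, 0, 0, 0, 0, 0, 0.094],
    [-0.035, 0, 0, 0, 0, 0, 0.094],
    [-0.025, 0, 0, 0, 0, 0, 0.094],
    [-0.006, 0, 0, 0, 0, 0, 0.094],
    [0, 0, 0, 0, 0, 0, 0.094],
    [0, 0, 0, 0, 0, 0, 0.094],
  ],
)

```text
time: 13.9
tcp_pos: [0.4535, -0.3373, 0.3258]
ee_rot: [-2.22, -2.222, -0.0]
force: [0.3, 0.2, -0.4]
gripper_width: 0.0941
finger_force: 0.0
```

```bash
python3 - <<'E'
from h import *
s=state(); im,p=shot('wrist','w4.png'); t,P=shot('top','t4.png'); print(s['tcp_pos'],s['qpos'])
h=cv2.cvtColor(im,cv2.COLOR_RGB2HSV); m=cv2.inRange(h,(22,120,90),(34,255,255))
k,l,st,ce=cv2.connectedComponentsWithStats(m)
for i in range(1,k):
    if st[i,4]>60: print(ce[i],st[i],pt(p,*ce[i],.085))
cv2.imwrite('pics/c4.png',np.vstack([cv2.resize(im,(480,300)),cv2.resize(t[150:280,320:528],(480,300))])[:,:,::-1])
E
```

```text
[ 0.45349899 -0.33728496  0.32582536] [ 0.07099271  0.47391703  0.66179595  1.855509   -0.35677764  0.93369646
  0.89661867]
[320.015625    62.48697917] [ 302   42   37   42 1152] [ 0.45466168 -0.21824908  0.085     ]
[316.01666667 223.29487179] [301 207  30  34 780] [ 0.45167116 -0.33546739  0.085     ]
```

View pics/c4.png

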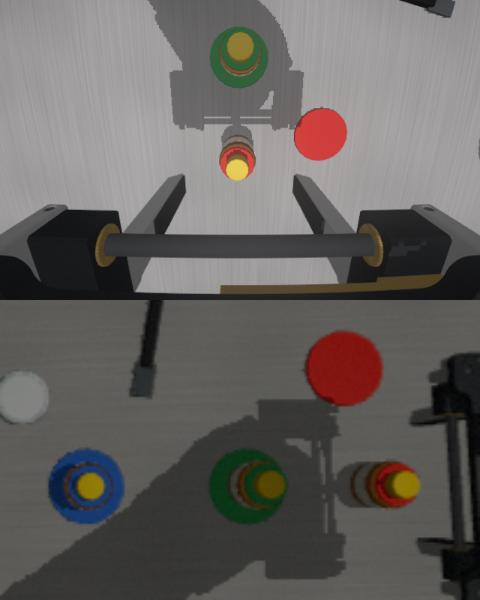

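The green bottle is on the green coaster, and the red bottle's cap is between the fingers at (237,169). Next I grasp the red one.

>>> drive_tool(
  increments=[
    [0, -0.001, 0.025, 0, 0, 0, 0.094],
    [0, 0, 0.03, 0, 0, 0, 0.094],
    [0, 0, 0.03, 0, 0, 0, 0.094],
    [0, 0, 0.02, 0, 0, 0, 0.094],
    [0, 0, 0, 0, 0, 0, 0.06],
    [0, 0, 0, 0, 0, 0, 0.03],
    [0, 0, 0, 0, 0, 0, 0.03],
    [0, 0, 0, 0, 0, 0, 0.03],
    [0, 0, 0, 0, 0, 0, 0.03],
    [0, 0, 0, 0, 0, 0, 0.03],
    [0, 0, 0, 0, 0, 0, 0.03],
    [0, 0, 0, 0, 0, 0, 0.03],
  ],
)

```text
time: 15.2
tcp_pos: [0.4524, -0.3383, 0.2215]
ee_rot: [2.221, 2.222, 0.0]
force: [-1.4, 1.7, 6.8]
gripper_width: 0.0437
finger_force: 15.0
```

>>> drive_tool(
  increments=[
    [0, 0, 0, 0, 0, 0, 0.03],
    [0, 0, 0, 0, 0, 0, 0.03],
    [0, 0, -0.02, 0, 0, 0, 0.03],
    [0, 0, -0.03, 0, 0, 0, 0.03],
    [0.005, 0.02, -0.01, 0, 0, 0, 0.03],
    [0.005, 0.03, 0, 0, 0, 0, 0.03],
    [0.005, 0.03, 0, 0, 0, 0, 0.03],
    [0.005, 0.03, 0, 0, 0, 0, 0.03],
    [0, 0.004, 0, 0, 0, 0, 0.03],
    [0, 0, 0, 0, 0, 0, 0.03],
  ],
)

```text
time: 16.2
tcp_pos: [0.5666, -0.318, 0.2806]
ee_rot: [-2.22, -2.223, 0.001]
force: [-0.7, -0.1, -0.8]
gripper_width: 0.0437
finger_force: 15.0
```

>>> drive_tool(
  increments=[
    [0, 0, 0.02, 0, 0, 0, 0.03],
    [0, 0, 0.018, 0, 0, 0, 0.03],
    [0, 0, 0.008, 0, 0, 0, 0.03],
    [0, 0, 0.005, 0, 0, 0, 0.03],
    [0, 0, 0.003, 0, 0, 0, 0.03],
    [0, 0, 0, 0, 0, 0, 0.03],
    [0, 0, 0, 0, 0, 0, 0.03],
  ],
)

```text
time: 16.9
tcp_pos: [0.5664, -0.3184, 0.2276]
ee_rot: [2.221, 2.221, 0.0]
force: [-0.4, -0.2, -0.3]
gripper_width: 0.0434
finger_force: 15.0
```

>>> drive_tool(
  increments=[
    [0, 0, 0, 0, 0, 0, 0.08],
    [0, 0, 0, 0, 0, 0, 0.094],
    [0, 0, 0, 0, 0, 0, 0.094],
    [0, 0, 0, 0, 0, 0, 0.094],
    [0, 0, 0, 0, 0, 0, 0.094],
    [0, 0, -0.02, 0, 0, 0, 0.094],
    [0, 0, -0.03, 0, 0, 0, 0.094],
    [0, 0, -0.04, 0, 0, 0, 0.094],
    [0, 0, -0.03, 0, 0, 0, 0.094],
  ],
)

```text
time: 17.8
tcp_pos: [0.5662, -0.3184, 0.3494]
ee_rot: [2.221, 2.221, 0.0]
force: [0.1, 0.0, -0.3]
gripper_width: 0.0939
finger_force: 0.0
```

>>> drive_tool(
  increments=[
    [0.02, 0.008, 0, 0, 0, 0, 0.094],
    [0.035, 0.013, 0, 0, 0, 0, 0.094],
    [0.035, 0.013, 0, 0, 0, 0, 0.094],
    [0.035, 0.013, 0, 0, 0, 0, 0.094],
    [0.035, 0.013, 0, 0, 0, 0, 0.094],
    [0.022, 0.007, 0, 0, 0, 0, 0.094],
    [0, 0, 0, 0, 0, 0, 0.094],
  ],
)

```text
time: 18.5
tcp_pos: [0.6345, -0.1322, 0.3468]
ee_rot: [-2.215, -2.227, -0.001]
force: [-0.5, 0.9, 0.4]
gripper_width: 0.094
finger_force: 0.0
```

>>> drive_tool(
  increments=[
    [0, 0, 0, 0, 0, -8, 0.094],
    [0, 0, 0, 0, 0, -8, 0.094],
    [0, 0, 0, 0, 0, -8, 0.094],
    [0, 0, 0, 0, 0, -8, 0.094],
    [0, 0, 0, 0, 0, -8, 0.094],
    [0, 0, 0, 0, 0, -8, 0.094],
    [0, 0, 0, 0, 0, -8, 0.094],
    [0, 0, 0, 0, 0, -8, 0.094],
    [0, 0, 0, 0, 0, -8, 0.094],
    [0, 0, 0, 0, 0, -8, 0.094],
    [0, 0, 0, 0, 0, 0, 0.05],
    [0, 0, 0, 0, 0, 0, 0.05],
  ],
)

```text
time: 19.7
tcp_pos: [0.633, -0.1369, 0.3473]
ee_rot: [0.281, 3.129, -0.0]
force: [-0.5, 0.5, 0.3]
gripper_width: 0.0813
finger_force: 0.0
```

```bash
python3 - <<'E'
from h import *
s=state(); im,p=shot('wrist','w5.png'); t,P=shot('top','t5.png'); print(s['tcp_pos'],R.from_rotvec(s['ee_rot']).as_matrix().round(4),s['qpos'])
np.save('p5.npy',p,allow_pickle=True)
cv2.imwrite('pics/c5.png',np.vstack([im[:, :],cv2.resize(t[130:255,320:520],(640,400))])[:600,:,::-1])
E
```

```text
[ 0.63300914 -0.13693497  0.34725846] [[-9.839e-01  1.784e-01  1.000e-04]
 [ 1.784e-01  9.839e-01 -1.000e-04]
 [-1.000e-04 -1.000e-04 -1.000e+00]] [-0.05315049  0.52735356  0.30370716  1.61512976 -0.17676072  1.02613214
  1.69499353]
```

View pics/c5.png

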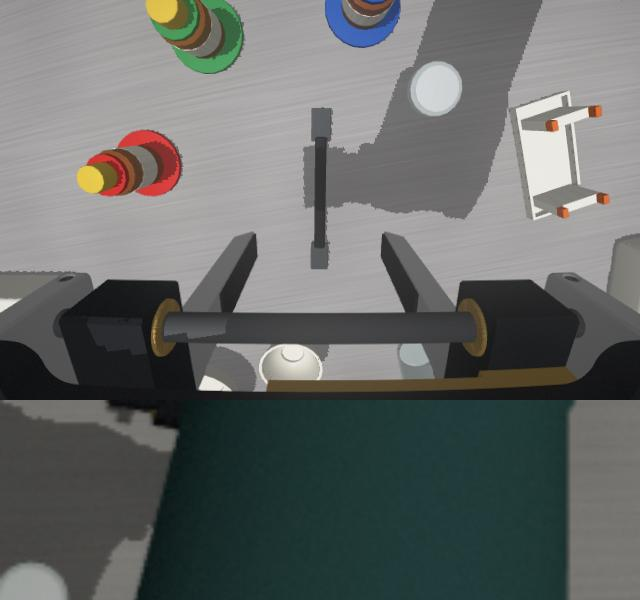

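The wrist view shows all three bottles on their coasters. The spatula's blade ends are at (321.5,108) and (319.5,269). The rest's lips are at (552,126), (595,111), (564,213) and (603,198).

```bash
python3 - <<'E'
from h import *
p=cams.camera_params('wrist'); s=state(); M=R.from_rotvec(s['ee_rot']).as_matrix()
im=cv2.imread('pics/w5.png')
a=pt(p,321.5,108,.008);b=pt(p,319.5,269,.008)
c=pt(p,321,138,.012);d=pt(p,319.7,242,.012)
for x,y in((a,b),(c,d)):
    m=(x+y)/2; print(m,np.linalg.norm(x-y),np.degrees(np.arctan2(*(y-x)[[1,0]])), 'tool shift',M.T@(m-s['tcp_pos']))
L=[pt(p,u,v,.052) for u,v in((552,126),(595,111),(564,213),(603,198))]
for l in L: print(l)
f=(L[0]+L[1])/2;n=(L[2]+L[3])/2; print((f+n)/2,np.linalg.norm(f-n),np.degrees(np.arctan2(*(n-f)[[1,0]])))
cv2.imwrite('pics/c6.png',np.hstack([cv2.resize(im[85:235,500:625],None,fx=4,fy=4,interpolation=2),cv2.resize(im[95:285,300:345],None,fx=3.15,fy=3.15,interpolation=2)[:600].repeat(1,1) if False else cv2.resize(im[95:285,300:345],(142,600),interpolation=2)]))
E
```

```text
[ 0.63480668 -0.13328636  0.008     ] 0.1833630962255436 -10.847500881134629 tool shift [-0.00112328  0.00354249  0.33914768]
[ 0.6316515  -0.13286628  0.012     ] 0.1166485626222003 -10.858577808915834 tool shift [0.00205683 0.00339634 0.33514803]
[0.59742531 0.09216157 0.052     ]
[0.59012283 0.13508569 0.052     ]
[0.68645931 0.107384   0.052     ]
[0.67800993 0.14920376 0.052     ]
[0.63800435 0.12095875 0.052     ] 0.0896687487016014 9.416200253252303
```

View pics/c6.png

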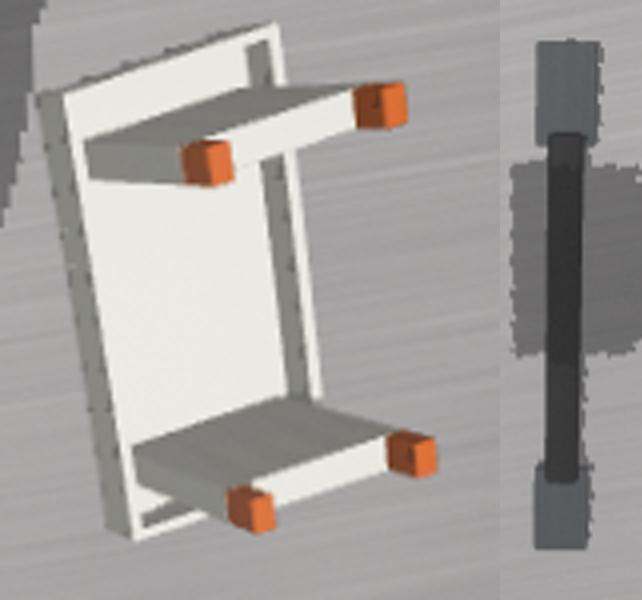

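>>> drive_tool(
  increments=[
    [-0.001, 0.0035, 0.03, 0, 0, 0.6, 0.06],
    [0, 0, 0.04, 0, 0, 0, 0.06],
    [0, 0, 0.04, 0, 0, 0, 0.06],
    [0, 0, 0.02, 0, 0, 0, 0.06],
    [0, 0, 0.01, 0, 0, 0, 0.06],
    [0, 0, 0.003, 0, 0, 0, 0.06],
    [0, 0, 0, 0, 0, 0, 0.06],
    [0, 0, 0, 0, 0, 0, 0.06],
  ],
  newtons=25,
)

```text
time: 20.6
tcp_pos: [0.6353, -0.133, 0.2055]
ee_rot: [0.29, 3.126, -0.0]
force: [-0.6, -0.4, 0.2]
gripper_width: 0.06
finger_force: 0.0
```

>>> drive_tool(
  increments=[
    [0, 0, 0, 0, 0, 0, 0],
    [0, 0, 0, 0, 0, 0, 0],
    [0, 0, 0, 0, 0, 0, 0],
    [0, 0, 0, 0, 0, 0, 0],
    [0, 0, 0, 0, 0, 0, 0],
    [0, 0, 0, 0, 0, 0, 0],
    [0, 0, 0, 0, 0, 0, 0],
    [0, 0, 0, 0, 0, 0, 0],
    [0, 0, 0, 0, 0, 0, 0],
    [0, 0, 0, 0, 0, 0, 0],
  ],
)

```text
time: 21.6
tcp_pos: [0.6348, -0.1329, 0.2042]
ee_rot: [0.29, 3.128, -0.0]
force: [-0.4, -0.1, 0.1]
gripper_width: 0.0112
finger_force: 25.0
```

>>> drive_tool(
  increments=[
    [0, 0, -0.01, 0, 0, 0, 0],
    [0, 0, -0.025, 0, 0, 0, 0],
    [0, 0, -0.035, 0, 0, 0, 0],
    [0, 0, -0.035, 0, 0, 0, 0],
    [0, 0, -0.025, 0, 0, 0, 0],
    [0, 0, -0.01, 0, 0, 0, 0],
    [0, 0, 0, 0, 0, -4, 0],
    [0, 0, 0, 0, 0, -6, 0],
    [0, 0, 0, 0, 0, -6, 0],
    [0, 0, 0, 0, 0, -4, 0],
    [0, 0, 0, 0, 0, 0, 0],
  ],
)

```text
time: 22.7
tcp_pos: [0.6346, -0.133, 0.3437]
ee_rot: [0.26, -3.13, -0.0]
force: [0.1, 0.7, -0.4]
gripper_width: 0.0116
finger_force: 25.0
```

>>> drive_tool(
  increments=[
    [-0.003, 0.015, 0, 0, 0, 0, 0],
    [-0.004, 0.025, 0, 0, 0, 0, 0],
    [-0.006, 0.035, 0, 0, 0, 0, 0],
    [-0.006, 0.035, 0, 0, 0, 0, 0],
    [-0.006, 0.035, 0, 0, 0, 0, 0],
    [-0.006, 0.035, 0, 0, 0, 0, 0],
    [-0.006, 0.035, 0, 0, 0, 0, 0],
    [-0.004, 0.025, 0, 0, 0, 0, 0],
    [-0.002, 0.01, 0, 0, 0, 0, 0],
    [0, 0, 0, 0, 0, 0, 0],
    [0, 0, 0, 0, 0, 0, 0],
  ],
)

```text
time: 23.8
tcp_pos: [0.6363, 0.1197, 0.3441]
ee_rot: [0.255, -3.131, 0.001]
force: [0.5, -0.0, -0.4]
gripper_width: 0.0118
finger_force: 25.0
```

```bash
python3 - <<'E'
from h import *
s=state(); im,p=shot('wrist','w7.png'); print(s['tcp_pos'],R.from_rotvec(s['ee_rot']).as_matrix().round(4))
cv2.imwrite('pics/c7.png',cv2.resize(im[60:330,140:500],(800,600),interpolation=2)[:,:,::-1])
E
```

```text
[0.63632184 0.1196978  0.34408756] [[-9.868e-01 -1.621e-01 -1.000e-04]
 [-1.621e-01  9.868e-01 -8.000e-04]
 [ 2.000e-04 -8.000e-04 -1.000e+00]]
```

View pics/c7.png

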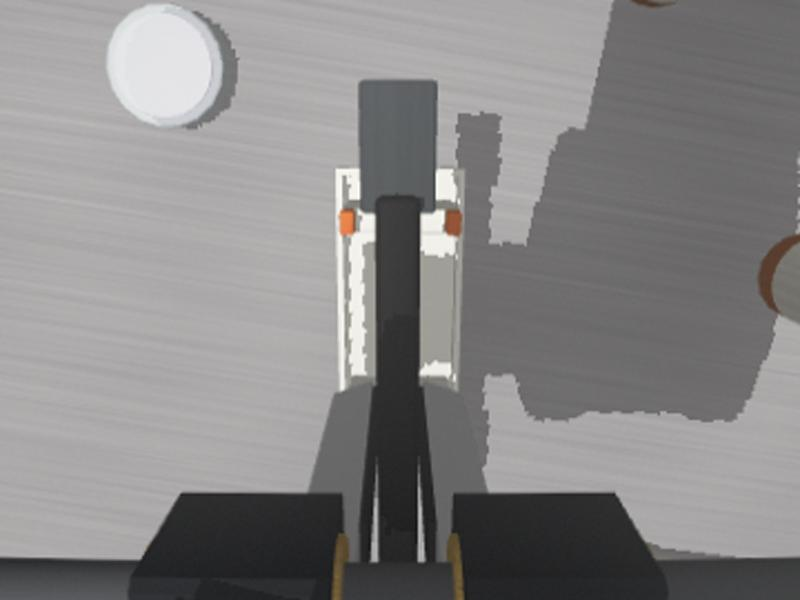

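The spatula is above the rest and nearly parallel to it. In the crop, its far blade end is at (398,80), the far lips are at (347,222) and (453,222), and the tray's far edge runs from (335,168) to (464,168).

```bash
python3 - <<'E'
from h import *
p=cams.camera_params('wrist'); s=state(); M=R.from_rotvec(s['ee_rot']).as_matrix(); T=s['tcp_pos']
def q(n,x,y,z):
    X=pt(p,140+x*.45,60+y*.45,z); print(n,X.round(4),'tool',(M.T@(X-T))[:2].round(4)); return X
q('lipL top',347,214,.054);q('lipR',453,214,.054)
q('lipL',347,222,.052);q('lipR',453,222,.052)
q('trayFL',335,168,.012);q('trayFR',464,168,.012);q('trayNL',341,388,.012);q('trayNR',460,388,.012)
q('bladeEnd',398,80,.148);q('handleEnd',398,197,.152);q('handleNear',397,380,.152)
E
```

```text
lipL top [0.5939 0.0929 0.054 ] tool [ 0.0462 -0.0189]
lipR [0.5869 0.1355 0.054 ] tool [0.0462 0.0244]
lipL [0.5974 0.0932 0.052 ] tool [ 0.0427 -0.0191]
lipR [0.5903 0.1363 0.052 ] tool [0.0426 0.0246]
trayFL [0.5791 0.082  0.012 ] tool [ 0.0625 -0.0272]
trayFR [0.5695 0.1409 0.012 ] tool [0.0625 0.0326]
trayNL [0.6866 0.0998 0.012 ] tool [-0.0465 -0.0269]
trayNR [0.6769 0.1593 0.012 ] tool [-0.0465  0.0334]
bladeEnd [0.5461 0.1061 0.148 ] tool [0.0912 0.0018]
handleEnd [0.5749 0.1108 0.152 ] tool [0.0621 0.0018]
handleNear [0.6246 0.1186 0.152 ] tool [0.0117 0.0015]
```

>>> drive_tool(
  increments=[
    [-0.001, 0.0015, 0.02, 0, 0, 0, 0],
    [0, 0, 0.03, 0, 0, 0, 0],
    [0, 0, 0.02, 0, 0, 0, 0],
    [0, 0, 0.008, 0, 0, 0, 0],
    [0, 0, 0, 0, 0, 0, 0],
    [0, 0, 0, 0, 0, 0, 0],
  ],
)

```text
time: 24.45
tcp_pos: [0.6375, 0.1218, 0.2672]
ee_rot: [-0.256, 3.13, -0.0]
force: [0.1, 0.7, 0.3]
gripper_width: 0.0115
finger_force: 25.0
```

```bash
python3 - <<'E'
from h import *
s=state(); im,p=shot('wrist','w8.png'); sc,_=shot('scene','s8.png'); print(s['tcp_pos'],s['force'])
cv2.imwrite('pics/c8.png',np.hstack([cv2.resize(im[60:330,200:440],(400,450),interpolation=2),cv2.resize(sc[200:300,330:419],(400,450),interpolation=2)])[:,:,::-1])
E
```

```text
[0.63747458 0.12183199 0.26718995] [0.13586233 0.73588746 0.30626914]
```

View pics/c8.png

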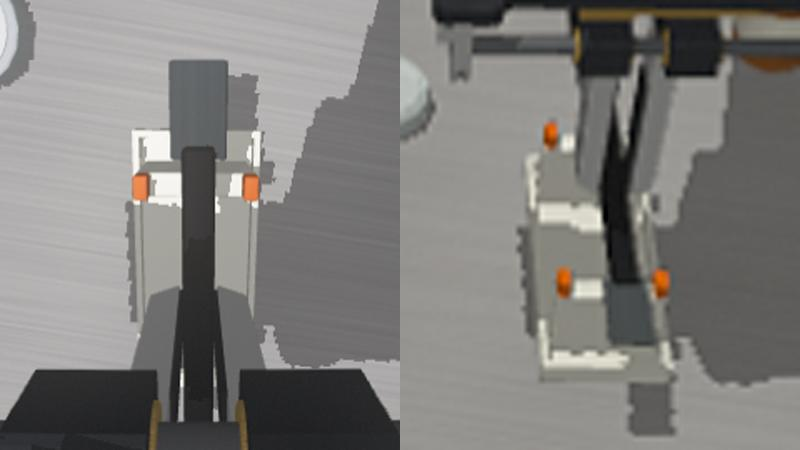

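The spatula is centred between the lips at (140,187) and (251,187), with its own axis at about 198 in the left panel. I'll lower it now.

>>> drive_tool(
  increments=[
    [0, 0, 0.006, 0, 0, 0, 0],
    [0, 0, 0.006, 0, 0, 0, 0],
    [0, 0, 0.004, 0, 0, 0, 0],
    [0, 0, 0.002, 0, 0, 0, 0],
    [0, 0, 0, 0, 0, 0, 0],
    [0, 0, 0, 0, 0, 0, 0],
  ],
)

```text
time: 25.15
tcp_pos: [0.637, 0.1224, 0.2489]
ee_rot: [0.258, -3.131, -0.0]
force: [-7.1, -1.3, 15.3]
gripper_width: 0.0117
finger_force: 25.0
```

>>> drive_tool(
  increments=[
    [0, 0, -0.0008, 0, 0, 0, 0],
    [0, 0, 0, 0, 0, 0, 0],
    [0, 0, 0, 0, 0, 0, 0],
  ],
)

```text
time: 25.45
tcp_pos: [0.6371, 0.1224, 0.249]
ee_rot: [-0.258, 3.131, -0.0]
force: [-1.1, -0.1, 4.5]
gripper_width: 0.0118
finger_force: 25.0
```

>>> drive_tool(
  increments=[
    [0, 0, 0, 0, 0, 0, 0.02],
    [0, 0, 0, 0, 0, 0, 0.03],
    [0, 0, 0, 0, 0, 0, 0.05],
    [0, 0, 0, 0, 0, 0, 0.05],
    [0, 0, 0, 0, 0, 0, 0.05],
    [0, 0, -0.01, 0, 0, 0, 0.05],
    [0, 0, -0.025, 0, 0, 0, 0.05],
    [0, 0, -0.035, 0, 0, 0, 0.05],
    [0, 0, -0.035, 0, 0, 0, 0.05],
    [0, 0, -0.02, 0, 0, 0, 0.05],
    [0, 0, 0, 0, 0, 0, 0.05],
    [0, 0, 0, 0, 0, 0, 0.05],
  ],
)

```text
time: 26.65
tcp_pos: [0.6369, 0.1224, 0.3745]
ee_rot: [-0.258, 3.13, 0.0]
force: [0.2, 0.2, 0.5]
gripper_width: 0.0501
finger_force: 0.0
```

```bash
python3 - <<'E'
from h import *
s=state(); im,p=shot('wrist','w9.png'); sc,_=shot('scene','s9.png'); print(s['tcp_pos'],s['force'],s['time'])
cv2.imwrite('pics/c9.png',np.vstack([cv2.resize(im[60:330,60:580],(640,300),interpolation=2),cv2.resize(sc[140:290,180:500],(640,300),interpolation=2)])[:,:,::-1])
E
```

```text
[0.63692001 0.12237288 0.3744951 ] [0.23912734 0.21361306 0.45597103] 26.65
```

View pics/c9.png

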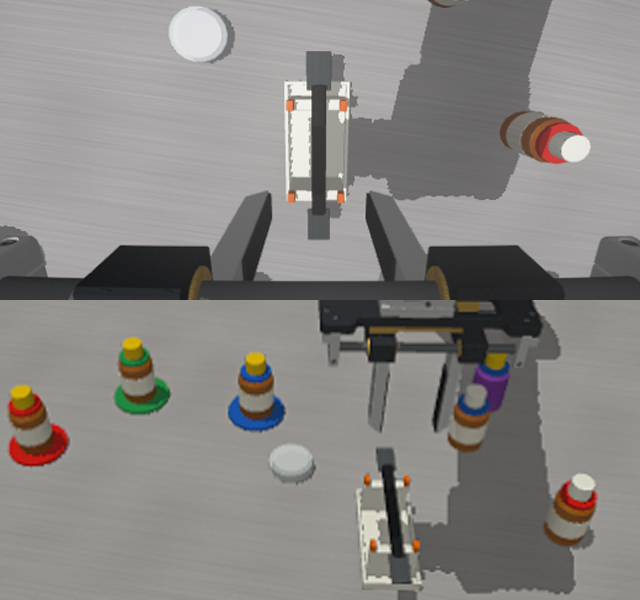

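```bash
python3 - <<'E'
from h import *
p=cams.camera_params('wrist'); s=state(); M=R.from_rotvec(s['ee_rot']).as_matrix(); T=s['tcp_pos']
def q(x,y,z): return (M.T@(pt(p,60+x*.8125,60+y*.9,z)-T))[:2]
a,b=q(319,51,.053),q(318.2,239,.053); L=[q(x,y,.052) for x,y in((290.5,105),(343.5,105),(291.5,197),(340.5,197))]
print(a,b,(a+b)/2,np.linalg.norm(a-b)); print(*L,np.mean(L,0))
E
```

```text
[0.0913059  0.00201816] [-0.09072187  0.00119637] [0.00029202 0.00160726] 0.18202962367598896
[ 0.04436581 -0.02136964] [0.04432202 0.02207819] [-0.04522265 -0.02238686] [-0.04525346  0.02097786] [-0.00044707 -0.00017511]
```

The spatula's middle is within 1 mm of the gap's middle lengthwise and 2 mm off sideways. Its heading is within 1°. All three bottles are upright on their coasters, and the white-capped and purple bottles have not moved.

```bash
python3 -c "
from workcell import workorder
print(workorder.close_job())"
```

```text
the job is handed in; nothing more can be done
None
```

The job is handed in at about 27 s: the red, blue and green yellow-capped bottles stand on their matching coasters, and the spatula lies across the rest, centred to within about 2 mm; the white-capped and purple bottles were left alone.

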